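Tip the gravel into the sieve and hold the shaker at full speed

ROBOT

A 6-joint arm with a two-finger parallel gripper is mounted at the origin on the work surface. World frame = base frame: x ahead of the robot, y to its left, z up, the work surface at z = 0. Lengths are in m, angles in degrees, forces in N, time in s.
With the tool pointing down it reaches from about 0.3 to 0.75 m from the base axis. Payload 8.5 kg.
Tool frame: the origin (TCP) lies between the finger pads; the fingertips stand env.finger_overhang ahead of it and the grasp point (between the pads) lies 2 mm behind it (env.finger_overhang is the distance from the TCP to the fingertips, in m); z points along the fingers, y is the line along which they close (so a half turn about z gives the same grasp; the last joint's range is limited). The gripper opens to 85 mm and grips with 20 to 120 N. Pads are 22 mm wide; open, the fingers measure 114 mm over their backs; the gripper's body (76 mm by 85 mm) begins 54 mm behind the grasp point. The pads swing forward as they close: fully open they stand 13 mm farther back than shut.
Start: joints at [-86.82, 21.807, 74.336, -0, 83.858, -12.336], TCP at [0.147, -0.53, 0.248] pointing down, gripper open.
Joint ranges: [-178.18, 178.18], [-50.72, 133.34], [12.68, 142.11], [-81.47, 261.47], [9.98, 163.14], [-165.26, 165.26]. Speed limits (degrees/s): [136.94, 136.94, 180, 180, 180, 180].

INTERFACE

Orientations are given as a 3x3 rotation matrix whose columns are the frame's x, y, z axes.
In Python, from rig import env gives the robot as it stands. The module is installed in compiled form; this text tells all that it offers.
- The arm moves only by the tool jog_arm, never from a script. Its arguments are lists of equal length, an entry for each row: "hand": the finger opening in m, from 0 to 0.0854; "travel": the shift along the world's x, y, z in m, a list of three; "yaw": the turn about the world's z in rad. A call has exactly 5 rows; each row shifts and turns the commanded pose from where the row before left it; what a row does not reach is not made up. A row lasts 1/8 s, in which the tool goes at most 62.5 mm and 10.7 degrees, less where a joint would pass 70% of its speed; a pose out of reach is approached as far as the arm can. A call is refused whole if a number of a shift passes 0.0625 or a number of a turn 0.188, either way. A call with a gripper value outside its range is refused whole. The fingers move at their own pace and stop on an object; "grip_force" is the grip in N (left out, the last holds). Time passes only in rows, so rows that do not move let the fingers close, or fill a call up. It gives the time, the measured TCP pose, the force, the opening and the grip force at its end, in the units of the state.
- env.observe(): the state, without advancing time (a new reading comes with each control period).
- env.get_image(name): name is "side" or "top" or "wrist"; returns the picture (420x560x3 uint8, red, green, blue); there is no depth.
- env.calibration(name): a dict with "fx", "fy", "cx", "cy" (pixels), "position" and "rotation" of the camera in the world; the wrist camera has in their place "hand_eye" (4x4, takes a point from camera to tool coordinates, whose origin is the TCP and whose axes are the flange's). Camera axes: x right, y down, z forward; pixel columns grow to the right and rows downward; lengths in m; the calibration is good to about 2 mm. The wrist camera is an equidistant fisheye: a pixel r from the principal point sees the ray r / f radians off the axis. A picture is of the moment at which its call begins: read the wrist's pose just before it. calibration takes no time and is no camera call.
- env.close_job(): hands the job in; it is judged then, once.
The state is a dict: "time_s": time; "q": joint angles; "qvel": joint speeds; "joint_efforts": joint torques, N m; "position": TCP position; "tool_rot": TCP orientation; "ft_force": force on the tool from outside, world axes, zero at the start; "wrist_torque": the same for the moment, N m; "grip_width": finger opening in m; "gripper_force": force on a finger pad.
Only numpy, scipy, OpenCV 4.12 (cv2) and the standard library are available. Lean on these libraries where they do the work, as an engineer would, in place of code of your own. Each camera call takes 0.05 s, during which the arm holds its last target. There are 200 camera calls.

TASK

Tip the three pebbles into the brass sieve by raising the blue-handled pan to 45 degrees and keeping it there for a second, then bring the pan back fully level and let go of its handle. Then press the red spring lever of the speed control down past its first two clicks to the third, without forcing it, and finish while holding it there: it springs back if let go. Leave the other things on the bench where they are.

Things in the scene. Friction and masses are not known exactly. Their poses are not given: they have to be found in the camera images.
- pan (a joint): angle (rad) of the aluminium tipping pan (125 x 100 mm, walls 25 mm, front open): 0 = level on its stop, as at the start; grows as the handle end rises and the open end dips towards the sieve; 0.785 = 45 degrees (red mark); end stop 1.2. The stiff hinge stays at any angle it is left; at the handle, raising takes 3 to 4 N, lowering 1 to 2 N
- pan_hinge (a point): middle of the pan's hinge line, fixed, 140 mm above the bench. Its x axis points level from the handle side towards the sieve, its y axis lies along the hinge line, z up
- pan_handle (a point): centre of the pan's blue round handle bar, 12 mm thick, 96 mm long along the hinge's y; moves with the pan. Pan level: 150 mm behind the hinge (its -x), 55 mm above it. Rods hold its ends, 88 mm apart; between them it is free, nothing nearer than 50 mm along x or 30 mm below. Pinch it from above; it can turn in a gripper that keeps its own orientation
- sieve_floor (a point): centre of the mesh of the round brass sieve on the vibrating table, 55 mm in front of the hinge (its +x), 74.5 mm above the bench; axes as pan_hinge. The sieve is 146 mm wide inside; its rim is 40 mm above the mesh. The sieve is fixed
- pebble_a: brown-grey flat pebble, 32 mm wide, 20 mm high, 40 g; origin at the centre of its underside; starts in the pan
- pebble_b: light grey-brown flat pebble, 30 mm wide, 22 mm high, 38 g; origin at the centre of its underside; starts in the pan
- pebble_c: dark brown flat pebble, 26 mm wide, 18 mm high, 25 g; origin at the centre of its underside; starts in the pan
- lever (a joint): angle (rad) by which the red lever is pressed down: 0 = released, up. It snaps over humps at 0.125, 0.375, 0.625 into detents at about 0.25, 0.50, 0.75 (yellow, orange, green dots on the cheeks); end stop 0.84. A spring always pushes it back to 0: pressing at the pad takes 6, 7.5 and 9 N to get over the humps (steepest at their near side) and about 8 N to hold at the third detent
- lever_pivot (a point): centre of the lever's pivot, fixed, 120 mm above the bench, between two black cheeks, 60 mm long (x), 56 mm wide over all, tops 137 mm above the bench. Its x axis points level away from the pad, y along the pivot pin, z up
- lever_pad (a point): centre of the upper face of the lever's red end pad (40 mm along the lever, 50 mm wide, 12 mm thick); moves with it. Released, the lever slopes up from the pivot at 0.44 rad and this point is 106 mm from the pivot to its -x and 57 mm above it; at the third detent 116 mm out and 31 mm below. Nothing is above the pad: push down from above. Grey base plate below, 22 mm high
- beaker: clear plastic beaker, 84 mm wide, 110 mm high; origin under its centre; to be left alone
- bowl: white bowl, 140 mm wide, 55 mm high; origin under its centre; to be left alone
- sample_jar: amber glass jar, 64 mm wide, 85 mm high; origin under its centre; to be left alone
- wash_bottle: white bottle with a blue cap, 68 mm wide, 170 mm high; origin under its centre; to be left alone
- brush: yellow-handled brush, 190 mm long, lying along its x axis; to be left alone
- sample_box: open cardboard box with a divider, 130 x 90 x 40 mm; origin under its centre; to be left alone
- spare_sieve: brass sieve ring, 120 mm wide, 40 mm high; origin under its centre; to be left alone
Things that resemble listed ones, but are neither listed nor needed, are in the scene too. Leave any purple look-alike of the part that bears lever alone.

How it is judged (in metres and radians):
On the way, in this order (a step that is already met when the one before it is completed fails the run):
1. the pan is held at 45 degrees (within 6 degrees) (value of joint pan between 0.68 and 0.89 rad), for 0.5 s.
2. the pan is level again and released, with all three pebbles in the sieve (value of joint pan below 0.06 rad and contact force between each of the arm, the fingers and pan below 0.2 N and horizontal distance between each of pebble_a, pebble_b, pebble_c and sieve_floor below 0.075 m and z of pebble_a in the frame of sieve_floor between -0.01 and 0.045 m and linear speed of each of pebble_a, pebble_b, pebble_c below 0.05 m/s and z of pebble_b in the frame of sieve_floor between -0.01 and 0.045 m and z of pebble_c in the frame of sieve_floor between -0.01 and 0.045 m), for 0.2 s.
3. the lever is pressed past two clicks to the third and held (value of joint lever above 0.69 rad and contact force between the fingers and lever above 2 N), for 0.5 s.
At the end, for the whole second after the job is handed in: The gripper is still holding the red lever at its third detent (lever angle above 0.69 rad, steady, pushed by the fingers with more than 2 N); the pan is level (below 0.06 rad) and not touched; all three pebbles lie at rest inside the sieve, below its rim (all of step 2 and all of step 3 and velocity of joint lever between -0.1 and 0.1 rad/s); the arm keeps its last pose, push and grip.
It fails at once if the lever is forced (more than 30 N) (contact force between any of the fingers, the arm and lever above 30 N).
It fails at once if the pan is tipped far beyond 45 degrees (more than 60) (value of joint pan above 1.05 rad).
It fails at once if a bystander is moved by more than 30 mm (distance of any of beaker, bowl, sample_jar, wash_bottle, brush, sample_box, spare_sieve from where it was at the start of the episode above 0.03 m).
It also fails if it takes over 64 s, if anything falls off the work surface, if the arm or the gripper's body presses on something with over 40 N, if the wrist force passes 120 N, or if a joint passes its speed limit or range.

## Working session

There is one attempt and no reset: what is moved stays moved. The work goes in short steps, Python scripts to look and compute and a tool call to move; the robot and the scene stay as the last step left them, time stands still between calls to the robot, and variables do not carry over. Pictures are saved under pics/ and viewed, at most 10 in all, crops included, and the job is handed in when it is done.

Besides the shell and the picture viewer there is one more tool, called after "Call:" in YAML: its name, and indented under it one key for each argument. jog_arm: Moves the arm, as the interface text tells. Its arguments: {"type":"object","properties":{"hand":{"type":"array"},"travel":{"type":"array"},"yaw":{"type":"array"},"grip_force":{"type":"number"}},"required":["hand","travel","yaw"]}

```bash
mkdir -p pics; python3 - <<'E'
from rig import env
import cv2,numpy as np
for n in("side","top"):
    im=env.get_image(n); cv2.imwrite(f"pics/{n}0.png",im[:,:,::-1]); c=env.calibration(n); print(n,c)
s=env.observe();print(s["time_s"],s["position"],s["tool_rot"],env.finger_overhang,s["grip_width"],s["ft_force"])
E
```

```text
side {'fx': 379.276148566855, 'fy': 379.276148566855, 'cx': 279.1610453924373, 'cy': 209.9445452152058, 'position': array([0.44019363, 0.90617801, 0.62322794]), 'rotation': array([[-0.99256169, -0.03592399,  0.11632181],
       [-0.11948737,  0.47052331, -0.87426002],
       [-0.02332521, -0.88165599, -0.47131587]])}
top {'fx': 401.37122806888004, 'fy': 401.37122806888004, 'cx': 281.72839474853913, 'cy': 204.20316928338227, 'position': array([0.32953328, 0.0192802 , 1.35932749]), 'rotation': array([[-0.03509388, -0.97827796,  0.20430529],
       [-0.99936718,  0.03553877, -0.00149229],
       [-0.00580088, -0.20422837, -0.97890608]])}
0.1 [ 0.14710418 -0.52970588  0.24776999] [[ 9.63565465e-01  2.67472595e-01 -6.85072925e-05]
 [ 2.67472448e-01 -9.63564592e-01  1.32917985e-03]
 [ 2.89507983e-04 -1.29907562e-03 -9.99999114e-01]] 0.017 0.08525084344894031 [0.28211689 0.56619623 0.21466443]
```

View pics/top0.png

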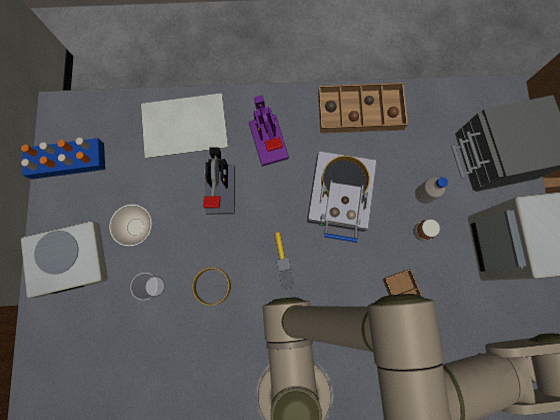

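View pics/side0.png

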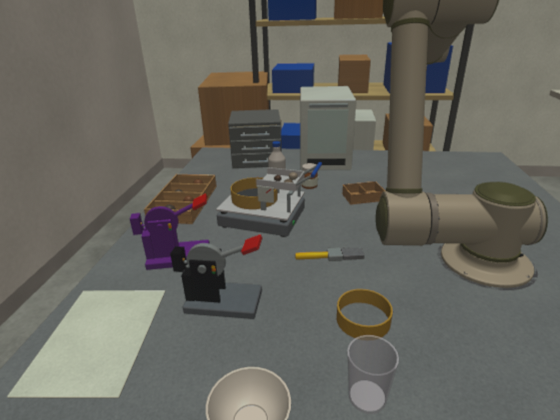

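Top view: the blue handle bar is at about (341,238). The other blue things are the rack at (62,158) and the bottle cap at (442,183). The red pad on the black and grey base is at (212,202), and the red pad on the purple look-alike is at (272,145). I choose the bar on the aluminium pan and the pad on the black-cheek unit. In the side view they are at (316,170) and (252,243).

```bash
cat > h.py <<'E'
from rig import env
import cv2,numpy as np
def ray(n,uv):
    c=env.calibration(n);d=np.array([(uv[0]-c["cx"])/c["fx"],(uv[1]-c["cy"])/c["fy"],1.])
    return np.array(c["position"]),np.array(c["rotation"])@d
def onz(n,uv,z):
    p,d=ray(n,uv);return p+d*(z-p[2])/d[2]
def tri(a,b):
    (p,d),(q,e)=ray("top",a),ray("side",b)
    t=np.linalg.lstsq(np.c_[d,-e],q-p,rcond=None)[0];x,y=p+d*t[0],q+e*t[1]
    return (x+y)/2,np.linalg.norm(x-y)
def mask(im,col,roi):
    h=cv2.cvtColor(im,cv2.COLOR_RGB2HSV);x0,y0,x1,y1=roi
    r={"red":((h[...,0]<6)|(h[...,0]>174))&(h[...,1]>150)&(h[...,2]>70),"blue":(h[...,0]>98)&(h[...,0]<125)&(h[...,1]>120)&(h[...,2]>60)}[col]
    m=np.zeros(r.shape,np.uint8);m[y0:y1,x0:x1]=r[y0:y1,x0:x1];return m
def blob(m):
    n,l,st,c=cv2.connectedComponentsWithStats(m,connectivity=8);i=1+np.argmax(st[1:,4])
    pts=np.argwhere(l==i)[:,::-1].astype(np.float32);return c[i],cv2.minAreaRect(pts),len(pts),pts
E
python3 - <<'E'
from h import *
t=cv2.imread("pics/top0.png")[:,:,::-1].copy();s=cv2.imread("pics/side0.png")[:,:,::-1].copy()
for nm,col,rt,rs,z in(("handle","blue",(310,222,375,255),(300,155,330,185),.195),("pad","red",(195,185,228,215),(235,230,270,256),.177)):
    a=blob(mask(t,col,rt));b=blob(mask(s,col,rs));print(nm,a[:3],b[:3]);print(" plane",onz("top",a[0],z),onz("side",b[0],z)," tri",tri(a[0],b[0]))
    print(" corners",[onz("top",p,z)[:2].round(4) for p in cv2.boxPoints(a[1])])
p=np.r_[0]
crop=lambda im,x0,y0,x1,y1,k:cv2.resize(im[y0:y1,x0:x1],None,fx=k,fy=k,interpolation=cv2.INTER_CUBIC)
A=crop(t,190,140,250,220,5);B=crop(t,300,145,380,245,4);C=crop(s,165,150,340,310,2)
W=np.zeros((400,1000,3),np.uint8)
for im,x in((A,0),(B,305),(C,630)):W[:im.shape[0],x:x+im.shape[1]]=im
W=cv2.resize(W,(800,320));cv2.imwrite("pics/crop1.png",W[:,:,::-1])
E
```

```text
handle (array([340.62295082, 237.36885246]), ((340.5135192871094, 237.41893005371094), (33.372989654541016, 3.616777181625366), 9.462322235107422), 122) (array([316.15789474, 168.47368421]), ((316.0588073730469, 168.73529052734375), (3.6014699935913086, 16.63536262512207), 30.963754653930664), 57)
 plane [ 0.46776173 -0.1503469   0.195     ] [ 0.46679341 -0.15802389  0.195     ]  tri (array([ 0.46697402, -0.14984376,  0.19834248]), np.float64(0.000776560850979075))
 corners [array([ 0.4722, -0.1015]), array([ 0.4826, -0.1038]), array([ 0.4631, -0.1985]), array([ 0.4528, -0.196 ])]
pad (array([211.39583333, 201.625     ]), ((211.5, 201.5), (17.0, 11.0), 0.0), 192) (array([251.29184549, 244.12017167]), ((251.06895446777344, 244.1724395751953), (12.627283096313477, 23.769004821777344), 68.19859313964844), 233)
 plane [0.59193544 0.22921196 0.177     ] [0.59137687 0.23723127 0.177     ]  tri (array([0.59299713, 0.23006122, 0.17221712]), np.float64(3.722108567671548e-07))
 corners [array([0.5763, 0.2545]), array([0.6103, 0.2546]), array([0.6084, 0.2032]), array([0.5744, 0.2033])]
```

View pics/crop1.png

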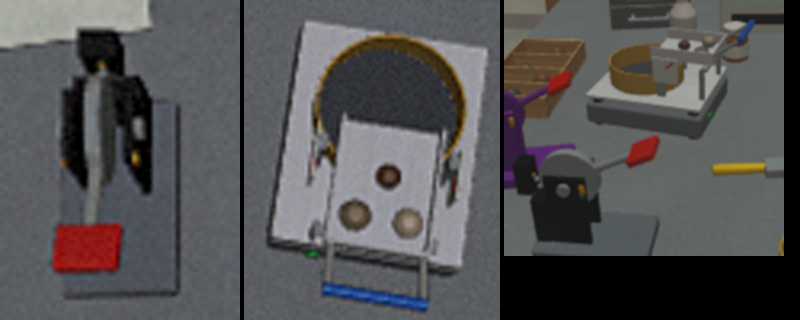

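Crop: the black-cheek unit with its red pad (left) and the aluminium pan with blue bar, three pebbles and brass sieve (middle) match the descriptions. The handle is at about (0.4675, -0.150, 0.195) with pan yaw about -11.7°. That agrees with the sieve centre, which I measured 205 mm ahead. I'm moving above the handle now.

Call:
jog_arm:
  hand: [0.085,0.085,0.085,0.085,0.085]
  travel:
    - [0.032,0.038,0.004]
    - [0.032,0.038,0.004]
    - [0.032,0.038,0.004]
    - [0.032,0.038,0]
    - [0.032,0.038,0]
  yaw: [0.11,0.11,0.11,0.11,0.11]
  grip_force: 30

```text
time_s: 0.72
position: [0.3079, -0.3385, 0.2602]
tool_rot: [[0.679, 0.734, -0.0], [0.734, -0.679, 0.0], [0.0, -0.0, -1.0]]
ft_force: [0.7, -0.6, 0.4]
grip_width: 0.0851
gripper_force: 0.0
```

Call:
jog_arm:
  hand: [0.085,0.085,0.085,0.085,0.085]
  travel:
    - [0.032,0.038,0]
    - [0.032,0.038,0]
    - [0.032,0.038,0]
    - [0.032,0.038,0]
    - [0.032,0.038,0]
  yaw: [0.11,0.11,0.11,0.11,0.11]

```text
time_s: 1.35
position: [0.4679, -0.1485, 0.2601]
tool_rot: [[0.195, 0.981, -0.0], [0.981, -0.195, 0.0], [0.0, -0.0, -1.0]]
ft_force: [0.3, -0.0, -0.2]
grip_width: 0.0848
gripper_force: 0.0
```

Call:
jog_arm:
  hand: [0.085,0.085,0.085,0.085,0.085]
  travel:
    - [0,0,0]
    - [0,0,0]
    - [0,0,0]
    - [0,0,0]
    - [0,0,0]
  yaw: [0,0,0,0,0]

```text
time_s: 1.98
position: [0.4669, -0.1504, 0.2604]
tool_rot: [[0.2, 0.98, 0.0], [0.98, -0.2, -0.0], [-0.0, 0.0, -1.0]]
ft_force: [-0.5, 0.5, 0.8]
grip_width: 0.0852
gripper_force: 0.0
```

```bash
python3 - <<'E'
from h import *
s=env.observe();print(s["time_s"],s["position"],s["tool_rot"],s["ft_force"])
im=env.get_image("wrist");cv2.imwrite("pics/w1.png",im[:,:,::-1])
c=env.calibration("wrist");print(c)
H=np.array(c["hand_eye"]);R=np.array(s["tool_rot"])
# project expected handle centre and ends
def proj(P):
    q=np.linalg.inv(H)@np.r_[R.T@(P-np.array(s["position"])),1];q=q[:3]
    th=np.arctan2(np.hypot(*q[:2]),q[2]);u=q[:2]/np.hypot(*q[:2])*th
    return c["fx"]*u[0]+c["cx"],c["fy"]*u[1]+c["cy"]
yv=np.array([.2026,.9793,0]);P=np.array([.4675,-.150,.195])
for k in(-.044,0,.044):print(proj(P+k*yv))
a=blob(mask(im,"blue",(0,0,560,420)));print(a[:3])
def unproj(uv,z):
    x=np.array([(uv[0]-c["cx"])/c["fx"],(uv[1]-c["cy"])/c["fy"]]);th=np.linalg.norm(x)
    d=np.r_[x/th*np.sin(th),np.cos(th)];o=np.array(s["position"])+R@H[:3,3];d=R@H[:3,:3]@d
    return o+d*(z-o[2])/d[2]
W=np.array([unproj(p,.195) for p in a[3]])[:,:2];W=W[np.linalg.norm(W-P[:2],axis=1)<.07]
print(len(W),W.mean(0),cv2.minAreaRect(W.astype(np.float32)*1000))
E
```

```text
1.975 [ 0.46687852 -0.15040251  0.2603694 ] [[ 1.99701524e-01  9.79856776e-01  1.61604716e-05]
 [ 9.79856774e-01 -1.99701523e-01 -6.49148350e-05]
 [-6.03799701e-05  2.87985391e-05 -9.99999998e-01]] [-0.48446336  0.48256614  0.7724128 ]
{'fx': 325.19226210127806, 'fy': 325.19226210127806, 'cx': 280.77121805334315, 'cy': 204.76978029785585, 'hand_eye': array([[-4.69813276e-04, -9.47133388e-01, -3.20839717e-01,
         8.18708647e-02],
       [ 9.99999871e-01, -5.06486996e-04,  3.08488293e-05,
         2.80875006e-04],
       [-1.91719101e-04, -3.20839661e-01,  9.47133504e-01,
        -1.26639994e-01],
       [ 0.00000000e+00,  0.00000000e+00,  0.00000000e+00,
         1.00000000e+00]])}
(np.float64(280.9690679562948), np.float64(286.6339889540504))
(np.float64(281.1571082012319), np.float64(228.8750151896141))
(np.float64(281.3655398715874), np.float64(161.0291570202166))
(array([282.66772027, 224.53891742]), ((283.0, 227.0), (142.0, 18.0), 90.0), 2531)
2531 [ 0.468755   -0.14869192] ((467.7244567871094, -153.47396850585938), (100.8954849243164, 11.634953498840332), 78.59795379638672)
```

View pics/w1.png

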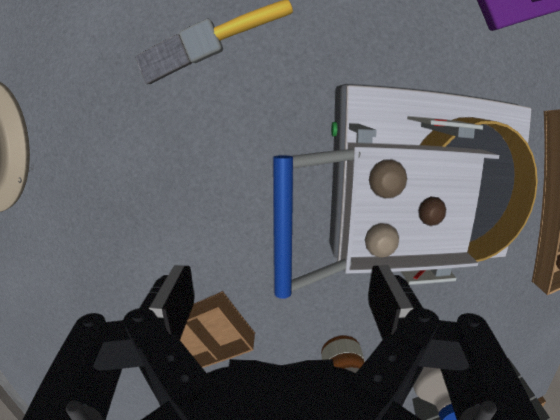

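The wrist view shows the bar centred between the open fingers at about (283,227), within 2 mm of the estimate. I narrow the opening and descend.

Call:
jog_arm:
  hand: [0.045,0.045,0.045,0.045,0.045]
  travel:
    - [0.001,-0.002,0]
    - [0,0,-0.012]
    - [0,0,-0.02]
    - [0,0,-0.02]
    - [0,0,-0.015]
  yaw: [0,0,0,0,0]

```text
time_s: 2.65
position: [0.4677, -0.1517, 0.1917]
tool_rot: [[0.199, 0.98, -0.001], [0.98, -0.199, 0.001], [0.001, -0.002, -1.0]]
ft_force: [0.6, -0.1, -1.0]
grip_width: 0.045
gripper_force: 0.0
```

Call:
jog_arm:
  hand: [0.045,0.0,0.0,0.0,0.0]
  travel:
    - [0,0,0]
    - [0,0,0]
    - [0,0,0]
    - [0,0,0]
    - [0,0,0]
  yaw: [0,0,0,0,0]
  grip_force: 30

```text
time_s: 3.28
position: [0.4678, -0.1519, 0.1938]
tool_rot: [[0.199, 0.98, -0.0], [0.98, -0.199, -0.0], [-0.0, -0.0, -1.0]]
ft_force: [-5.9, 0.9, 5.9]
grip_width: 0.0109
gripper_force: 29.5
```

Call:
jog_arm:
  hand: [0,0,0,0,0]
  travel:
    - [0.003,-0.0006,0.0078]
    - [0.0034,-0.0007,0.0076]
    - [0.0038,-0.0008,0.0074]
    - [0.0042,-0.0009,0.0072]
    - [0.0045,-0.0009,0.007]
  yaw: [0,0,0,0,0]

```text
time_s: 3.9
position: [0.4857, -0.1555, 0.2305]
tool_rot: [[0.199, 0.98, -0.005], [0.98, -0.199, 0.001], [0.0, -0.005, -1.0]]
ft_force: [-11.6, 0.2, 1.8]
grip_width: 0.0109
gripper_force: 29.2
```

Call:
jog_arm:
  hand: [0,0,0,0,0]
  travel:
    - [0.0049,-0.001,0.0067]
    - [0.0052,-0.0011,0.0064]
    - [0.0056,-0.0011,0.0062]
    - [0.0059,-0.0012,0.0058]
    - [0.0061,-0.0013,0.0055]
  yaw: [0,0,0,0,0]

```text
time_s: 4.53
position: [0.5128, -0.1611, 0.2626]
tool_rot: [[0.199, 0.98, -0.005], [0.98, -0.199, 0.0], [-0.001, -0.005, -1.0]]
ft_force: [-17.6, 2.7, 13.9]
grip_width: 0.0106
gripper_force: 29.6
```

Call:
jog_arm:
  hand: [0,0,0,0,0]
  travel:
    - [0.006,-0.0012,0.0055]
    - [0.0064,-0.0013,0.0052]
    - [0.0069,-0.0014,0.0045]
    - [0.0071,-0.0015,0.0041]
    - [0.0073,-0.0015,0.0037]
  yaw: [0,0,0,0,0]

```text
time_s: 5.15
position: [0.5482, -0.1683, 0.2858]
tool_rot: [[0.199, 0.98, 0.0], [0.98, -0.199, -0.001], [-0.001, 0.0, -1.0]]
ft_force: [-3.9, 0.0, 1.7]
grip_width: 0.0109
gripper_force: 29.7
```

Call:
jog_arm:
  hand: [0,0,0,0,0]
  travel:
    - [0,0,0]
    - [0,0,0]
    - [0,0,0]
    - [0,0,0]
    - [0,0,0]
  yaw: [0,0,0,0,0]

```text
time_s: 5.78
position: [0.5489, -0.1685, 0.2861]
tool_rot: [[0.199, 0.98, 0.003], [0.98, -0.199, -0.001], [-0.001, 0.004, -1.0]]
ft_force: [-4.0, 1.4, 8.8]
grip_width: 0.0111
gripper_force: 30.5
```

Call:
jog_arm:
  hand: [0,0,0,0,0]
  travel:
    - [0,0,0]
    - [0,0,0]
    - [0,0,0]
    - [0,0,0]
    - [0,0,0]
  yaw: [0,0,0,0,0]

```text
time_s: 6.4
position: [0.5489, -0.1684, 0.2861]
tool_rot: [[0.198, 0.98, 0.003], [0.98, -0.198, -0.001], [-0.001, 0.004, -1.0]]
ft_force: [-3.7, 1.5, 9.4]
grip_width: 0.0106
gripper_force: 30.5
```

```bash
python3 - <<'E'
from h import *
t=env.get_image("top");s=env.get_image("side");w=env.get_image("wrist")
crop=lambda im,x0,y0,x1,y1,k:cv2.resize(im[y0:y1,x0:x1],None,fx=k,fy=k,interpolation=cv2.INTER_CUBIC)
A=crop(t,300,135,390,245,3);B=crop(s,200,130,340,235,3)
W=np.zeros((600,700,3),np.uint8)
W[:A.shape[0],:A.shape[1]]=A;W[:B.shape[0],275:275+B.shape[1]]=B
C=cv2.resize(w,(320,240));W[345:585,0:320]=C
cv2.imwrite("pics/tip.png",W[:,:,::-1])
E
```

```text
(no output)
```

View pics/tip.png

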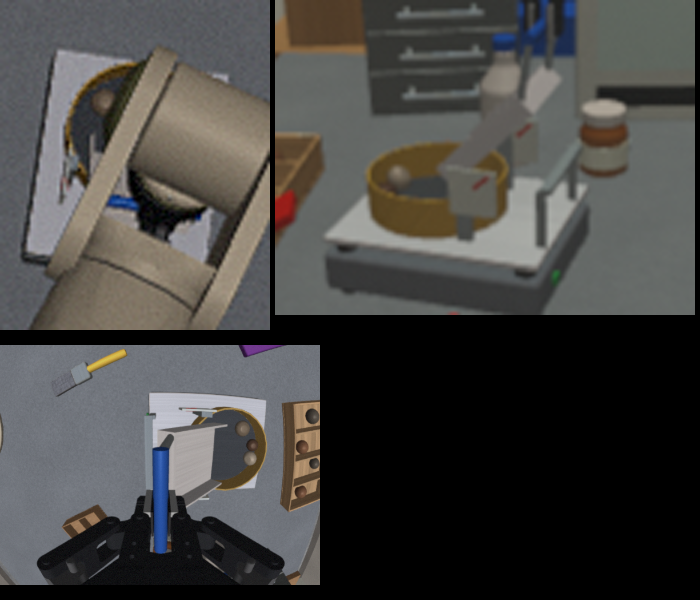

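The wrist view shows the pan empty and all three pebbles in the sieve, near (245,430), (252,447) and (250,460) in the small panel. I now lower the pan along the reverse arc.

Call:
jog_arm:
  hand: [0,0,0,0,0]
  travel:
    - [-0.0073,0.0015,-0.0037]
    - [-0.0071,0.0015,-0.0041]
    - [-0.0069,0.0014,-0.0045]
    - [-0.0067,0.0014,-0.0048]
    - [-0.0064,0.0013,-0.0052]
  yaw: [0,0,0,0,0]

```text
time_s: 7.18
position: [0.5149, -0.1615, 0.2631]
tool_rot: [[0.199, 0.98, 0.004], [0.98, -0.199, -0.002], [-0.001, 0.005, -1.0]]
ft_force: [-0.4, 0.1, 4.8]
grip_width: 0.011
gripper_force: 30.8
```

Call:
jog_arm:
  hand: [0,0,0,0,0]
  travel:
    - [-0.0061,0.0013,-0.0055]
    - [-0.0059,0.0012,-0.0058]
    - [-0.0056,0.0011,-0.0062]
    - [-0.0052,0.0011,-0.0064]
    - [-0.0049,0.001,-0.0067]
  yaw: [0,0,0,0,0]

```text
time_s: 7.8
position: [0.4862, -0.1557, 0.2305]
tool_rot: [[0.199, 0.98, 0.0], [0.98, -0.199, -0.0], [-0.0, 0.0, -1.0]]
ft_force: [2.3, 0.2, 2.4]
grip_width: 0.0108
gripper_force: 31.2
```

Call:
jog_arm:
  hand: [0,0,0,0,0]
  travel:
    - [-0.0045,0.0009,-0.007]
    - [-0.0042,0.0009,-0.0072]
    - [-0.0038,0.0008,-0.0074]
    - [-0.0034,0.0007,-0.0076]
    - [-0.003,0.0006,-0.0078]
  yaw: [0,0,0,0,0]

```text
time_s: 8.43
position: [0.4676, -0.1519, 0.1939]
tool_rot: [[0.199, 0.98, 0.001], [0.98, -0.199, -0.001], [-0.0, 0.001, -1.0]]
ft_force: [4.2, 0.6, 44.5]
grip_width: 0.0105
gripper_force: 35.4
```

Call:
jog_arm:
  hand: [0,0,0,0,0]
  travel:
    - [0,0,-0.0015]
    - [0,0,0]
    - [0,0,0]
    - [0,0,0]
    - [0,0,0]
  yaw: [0,0,0,0,0]

```text
time_s: 9.05
position: [0.4677, -0.1519, 0.1941]
tool_rot: [[0.198, 0.98, 0.002], [0.98, -0.198, -0.002], [-0.001, 0.003, -1.0]]
ft_force: [-1.4, 0.6, 17.2]
grip_width: 0.0108
gripper_force: 32.5
```

Call:
jog_arm:
  hand: [0.045,0.045,0.045,0.045,0.045]
  travel:
    - [0,0,0.001]
    - [0,0,0]
    - [0,0,0]
    - [0,0,0.01]
    - [0,0,0.02]
  yaw: [0,0,0,0,0]

```text
time_s: 9.68
position: [0.4672, -0.1516, 0.2238]
tool_rot: [[0.199, 0.98, -0.001], [0.98, -0.199, 0.001], [0.001, -0.002, -1.0]]
ft_force: [0.2, 0.8, -0.4]
grip_width: 0.0451
gripper_force: 0.0
```

Call:
jog_arm:
  hand: [0.045,0.045,0,0,0]
  travel:
    - [0,0,0.03]
    - [0,0,0.03]
    - [0,0,0.02]
    - [0,0,0]
    - [0,0,0]
  yaw: [0,0,0,0,0]

```text
time_s: 10.3
position: [0.4671, -0.1516, 0.3028]
tool_rot: [[0.199, 0.98, -0.001], [0.98, -0.199, 0.001], [0.0, -0.001, -1.0]]
ft_force: [-0.7, 0.1, -0.6]
grip_width: 0.0001
gripper_force: 0.0
```

```bash
python3 - <<'E'
from h import *
s=env.observe();print(s["time_s"],s["position"],s["ft_force"])
t=env.get_image("top");w=env.get_image("wrist");sd=env.get_image("side")
B=sd[130:235,200:340]
W=np.zeros((600,800,3),np.uint8);W[:420,:560]=w;W[425:425+157,:210]=cv2.resize(B,(210,157));W[425:590,230:430]=cv2.resize(t[135:245,300:390],(200,165))
cv2.imwrite("pics/rel.png",W[:,:,::-1])
E
```

```text
10.3 [ 0.46712933 -0.15156413  0.30276805] [-0.71790828  0.14377942 -0.64480273]
```

View pics/rel.png

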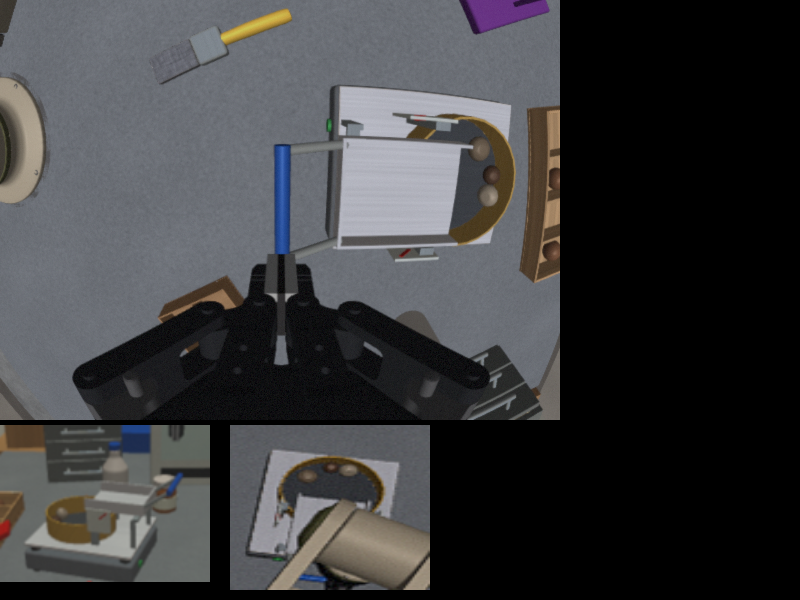

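The pan is empty and level, and the pebbles are in the sieve at (481,149), (491,174) and (488,196). Next I go to the lever.

Call:
jog_arm:
  hand: [0,0,0,0,0]
  travel:
    - [0.0125,0.038,0]
    - [0.0125,0.038,0]
    - [0.0125,0.038,0]
    - [0.0125,0.038,0]
    - [0.0125,0.038,0]
  yaw: [-0.142,-0.142,-0.142,-0.142,-0.142]

```text
time_s: 11.08
position: [0.5301, 0.0396, 0.303]
tool_rot: [[0.792, 0.61, -0.001], [0.61, -0.792, 0.0], [-0.001, -0.001, -1.0]]
ft_force: [0.2, -0.7, 0.6]
grip_width: -0.0001
gripper_force: 0.0
```

Call:
jog_arm:
  hand: [0,0,0,0,0]
  travel:
    - [0.0125,0.038,0]
    - [0.0125,0.038,0]
    - [0.0125,0.038,0]
    - [0.0125,0.038,0]
    - [0.0125,0.038,0]
  yaw: [-0.142,-0.142,-0.142,-0.142,-0.142]

```text
time_s: 11.7
position: [0.5927, 0.2296, 0.3027]
tool_rot: [[0.999, -0.054, -0.001], [-0.054, -0.999, -0.0], [-0.001, 0.0, -1.0]]
ft_force: [0.2, 0.2, -0.5]
grip_width: 0.0
gripper_force: 0.0
```

Call:
jog_arm:
  hand: [0,0,0,0,0]
  travel:
    - [0,0,-0.02]
    - [0,0,-0.02]
    - [0,0,0]
    - [0,0,0]
    - [0,0,0]
  yaw: [0,0,0,0,0]

```text
time_s: 12.32
position: [0.5927, 0.2282, 0.2645]
tool_rot: [[0.999, -0.049, 0.002], [-0.049, -0.999, 0.0], [0.002, -0.0, -1.0]]
ft_force: [0.5, 1.0, -0.3]
grip_width: -0.0
gripper_force: 0.0
```

```bash
cat >> h.py <<'E'
def wrist():
    s=env.observe();im=env.get_image("wrist");c=env.calibration("wrist");H=np.array(c["hand_eye"]);R=np.array(s["tool_rot"])
    def un(uv,z):
        x=np.array([(uv[0]-c["cx"])/c["fx"],(uv[1]-c["cy"])/c["fy"]]);th=np.linalg.norm(x)
        d=np.r_[x/th*np.sin(th),np.cos(th)];o=np.array(s["position"])+R@H[:3,3];d=R@H[:3,:3]@d
        return o+d*(z-o[2])/d[2]
    return s,im,un
E
python3 - <<'E'
from h import *
s,im,un=wrist();print(s["time_s"],s["position"],s["tool_rot"][:,1],s["ft_force"])
m=mask(im,"red",(0,0,560,420));a=blob(m);print(a[:3],[un(p,.177)[:2].round(4) for p in cv2.boxPoints(a[1])],un(a[0],.177))
sd=env.get_image("side")
W=np.zeros((600,600,3),np.uint8);W[:420,:560]=im;W[425:595,:240]=cv2.resize(sd[220:305,170:290],(240,170));cv2.imwrite("pics/w2.png",W[:,:,::-1])
E
```

```text
12.325 [0.5926677  0.22820488 0.26448381] [-4.93480780e-02 -9.98781569e-01 -3.80356803e-04] [ 0.46803341  0.95536315 -0.270179  ]
(array([279.28518124, 214.84621535]), ((279.5, 214.5), (55.0, 69.0), 90.0), 3752) [array([0.6171, 0.2509]), array([0.6147, 0.2036]), array([0.5732, 0.2042]), array([0.5757, 0.2545])] [0.59562681 0.22840944 0.177     ]
```

View pics/w2.png

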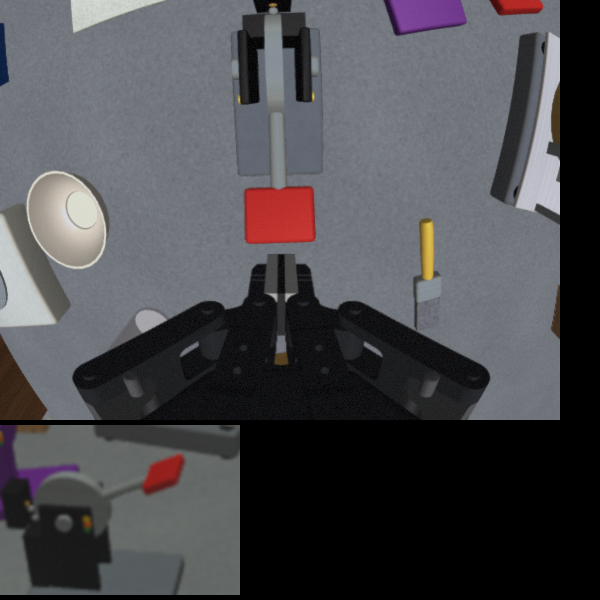

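The pad centre is at about (0.594, 0.228), in line with the gripper, and the lever points straight up the image. I descend to just above it.

Call:
jog_arm:
  hand: [0,0,0,0,0]
  travel:
    - [-0.002,0,-0.02]
    - [-0.002,0,-0.02]
    - [-0.002,0,-0.017]
    - [0,0,0]
    - [0,0,0]
  yaw: [0,0,0,0,0]

```text
time_s: 13.05
position: [0.5868, 0.2283, 0.2076]
tool_rot: [[0.999, -0.049, 0.002], [-0.049, -0.999, 0.0], [0.002, -0.0, -1.0]]
ft_force: [-0.7, 0.1, 1.3]
grip_width: -0.0001
gripper_force: 0.0
```

Call:
jog_arm:
  hand: [0,0,0,0,0]
  travel:
    - [0,0,-0.003]
    - [0,0,-0.003]
    - [0,0,-0.003]
    - [0,0,-0.003]
    - [0,0,0]
  yaw: [0,0,0,0,0]

```text
time_s: 13.68
position: [0.5865, 0.2283, 0.195]
tool_rot: [[0.999, -0.049, 0.001], [-0.049, -0.999, 0.0], [0.001, -0.0, -1.0]]
ft_force: [-1.6, 0.7, 5.0]
grip_width: 0.0001
gripper_force: 2.4
```

Contact is where I expected it (TCP z about 0.197). I press on at a steady pace.

Call:
jog_arm:
  hand: [0,0,0,0,0]
  travel:
    - [0,0,-0.004]
    - [0,0,-0.004]
    - [0,0,-0.004]
    - [0,0,-0.004]
    - [0,0,-0.004]
  yaw: [0,0,0,0,0]

```text
time_s: 14.3
position: [0.5863, 0.2283, 0.1747]
tool_rot: [[0.999, -0.049, 0.0], [-0.049, -0.999, 0.0], [0.0, -0.0, -1.0]]
ft_force: [-1.8, 0.3, 4.6]
grip_width: -0.0001
gripper_force: 1.8
```

Call:
jog_arm:
  hand: [0,0,0,0,0]
  travel:
    - [-0.001,0,-0.004]
    - [0,0,-0.004]
    - [-0.001,0,-0.004]
    - [0,0,-0.004]
    - [0,0,-0.004]
  yaw: [0,0,0,0,0]

```text
time_s: 14.92
position: [0.584, 0.2284, 0.1548]
tool_rot: [[0.999, -0.049, -0.0], [-0.049, -0.999, 0.0], [-0.0, -0.0, -1.0]]
ft_force: [-3.3, 0.0, 7.5]
grip_width: -0.0001
gripper_force: 3.3
```

Call:
jog_arm:
  hand: [0,0,0,0,0]
  travel:
    - [0,0,-0.004]
    - [0,0,-0.004]
    - [0,0,-0.004]
    - [0,0,-0.004]
    - [0,0,-0.004]
  yaw: [0,0,0,0,0]

```text
time_s: 15.55
position: [0.5838, 0.2283, 0.1344]
tool_rot: [[0.999, -0.049, -0.001], [-0.049, -0.999, -0.0], [-0.001, 0.0, -1.0]]
ft_force: [-4.2, -0.0, 7.7]
grip_width: -0.0003
gripper_force: 3.6
```

Call:
jog_arm:
  hand: [0,0,0,0,0]
  travel:
    - [0,0,-0.003]
    - [0,0,-0.003]
    - [0,0,-0.003]
    - [0,0,-0.003]
    - [0,0,-0.003]
  yaw: [0,0,0,0,0]

```text
time_s: 16.18
position: [0.5848, 0.2283, 0.1201]
tool_rot: [[0.999, -0.049, 0.002], [-0.049, -0.999, 0.0], [0.002, -0.0, -1.0]]
ft_force: [-0.3, 0.5, 7.8]
grip_width: 0.0003
gripper_force: 4.0
```

Call:
jog_arm:
  hand: [0,0,0,0,0]
  travel:
    - [0,0,-0.003]
    - [0,0,-0.003]
    - [0,0,-0.002]
    - [0,0,-0.002]
    - [0,0,0]
  yaw: [0,0,0,0,0]

```text
time_s: 16.8
position: [0.586, 0.2283, 0.1106]
tool_rot: [[0.999, -0.049, 0.005], [-0.049, -0.999, 0.001], [0.005, -0.001, -1.0]]
ft_force: [2.5, 0.4, 10.2]
grip_width: 0.0002
gripper_force: 3.9
```

```bash
python3 - <<'E'
from h import *
s,im,un=wrist();print(s["time_s"],s["position"],s["ft_force"])
sd=env.get_image("side");a=blob(mask(sd,"red",(225,225,285,310)));print(a[:3])
# pivot estimate & edge angle seen from the side: expected image of pad centre for various lever angles
piv=np.array([.699,.2225,.12]);ex=np.array([.9985,-.055,0]);c=env.calibration("side")
for th in(.5,.6,.7,.75,.8):
    b=.44-th;r=np.hypot(.106,.057);f=np.arctan2(57,106)-th
    P=piv-ex*r*np.cos(f)+np.array([0,0,r*np.sin(f)])-np.array([0,0,.006])
    q=np.array(c["rotation"]).T@(P-np.array(c["position"]));print(th,(c["fx"]*q[0]/q[2]+c["cx"]).round(1),(c["fy"]*q[1]/q[2]+c["cy"]).round(1))
W=np.zeros((560,760,3),np.uint8);W[:315,:420]=cv2.resize(im,(420,315));W[:400,430:750]=cv2.resize(sd[220:320,180:260+0],(320,400),interpolation=cv2.INTER_CUBIC);cv2.imwrite("pics/press.png",W[:,:,::-1])
E
```

```text
16.8 [0.58602908 0.22830056 0.11063879] [ 2.4809165   0.43072478 10.1544214 ]
(array([256.46733668, 277.64824121]), ((256.24615478515625, 275.9307861328125), (16.751806259155273, 16.050161361694336), 15.255120277404785), 199)
0.5 259.1 266.3
0.6 259.1 270.6
0.7 258.5 274.8
0.75 258.1 276.8
0.8 257.5 278.7
```

View pics/press.png

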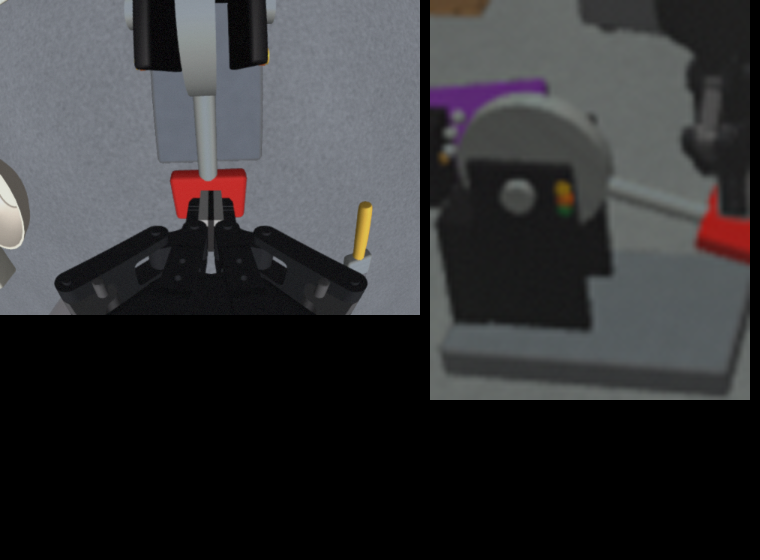

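The side view shows the lever sloping down about 0.3 rad, as expected for the third detent. The measured tip height gives about 0.75 rad. I hold it there to check that it is steady.

Call:
jog_arm:
  hand: [0,0,0,0,0]
  travel:
    - [0,0,-0.001]
    - [0,0,0]
    - [0,0,0]
    - [0,0,0]
    - [0,0,0]
  yaw: [0,0,0,0,0]

```text
time_s: 17.52
position: [0.5861, 0.2283, 0.1099]
tool_rot: [[0.999, -0.049, 0.006], [-0.049, -0.999, 0.001], [0.006, -0.001, -1.0]]
ft_force: [2.0, 0.1, 9.4]
grip_width: -0.0003
gripper_force: 4.1
```

Call:
jog_arm:
  hand: [0,0,0,0,0]
  travel:
    - [0,0,0]
    - [0,0,0]
    - [0,0,0]
    - [0,0,0]
    - [0,0,0]
  yaw: [0,0,0,0,0]

```text
time_s: 18.15
position: [0.5861, 0.2283, 0.1099]
tool_rot: [[0.999, -0.049, 0.006], [-0.049, -0.999, 0.001], [0.005, -0.001, -1.0]]
ft_force: [2.2, -0.2, 9.0]
grip_width: -0.0002
gripper_force: 4.1
```

The push is steady at about 9 N, which matches the third detent, so I hand in.

```bash
python3 -c "
from rig import env
print(env.close_job())"
```

```text
the job is handed in; nothing more can be done
None
```

I handed the job in at about 18 s: the pebbles are in the sieve, the pan is level and released, and the red lever is held at about its third detent (roughly 0.75 rad, estimated from tip height) with a steady 9 N push; no verdict was returned.

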